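# Feel along a label dispenser's edge for its release notch and pop the cover

### The job

Open the label-roll dispenser for a roll change. Put a closed fingertip on the left end (the robot's left, the last 50 mm) of the black strip that forms its front top edge and run it along the strip, staying in touch, until it finds the notch; then press the release key inside the notch fully down, so that the white cover pops ajar and stays so, and take the hand away. Touch only, do not force anything, and leave the card stack, tagging gun and tape roll where they lie.

Things in the scene. Friction and masses are not known exactly. Their poses are not given: they have to be found in the camera images.
- dispenser: Grey rigid label-roll dispenser, fixed to the table, 200 (x) x 340 (y) x 90 (z) mm; origin: centre of its underside; front faces its -x (to the robot), +y is its left end as the robot sees it. Its front top edge is a black strip: x -100 to -64, y -170 to 170, flat top z 90 mm. Behind that a fixed grey panel of equal height (x -64 to -40), then the white cover.
- strip_left (a point): Left end of the black strip, on its top face, mid-width (dispenser x -82, y 170, z 90 mm). Somewhere along the strip is one notch, its centre anywhere between dispenser y -50 and 50 mm (not told): 40 mm long in y, cut through the strip's full 36 mm width, open to the front and above, 30 mm deep; the grey release key lies in it.
- strip_right (a point): Right end of the black strip, on its top face, mid-width (dispenser x -82, y -170, z 90 mm).
- release_key (a joint): Press depth in m of the grey key in the notch: 0 at rest, stop at 0.008. It fills the notch (34 mm in x, 40 in y); its flat top lies 6 mm below the strip's top (z 84 mm) at rest. It goes straight down against a steady drag of about 3 N and stays where it is left (no spring back).
- cover (a joint): Opening in rad of the white cover (130 x 340 x 8 mm, top flush at z 90 mm, hinged at the dispenser's rear edge): 0 shut, 0.20 with the key fully down. Linked to the key, 25 rad per m: it rises as the key goes down, its front edge by up to 26 mm; pushing the cover down would lift the key again.
- cards: Orange stack of cards in a paper band, loose, 55 x 90 x 36 mm; origin at the centre of its underside. Leave it alone.
- tag_gun: Brown tagging gun lying on its side, loose: barrel 130 x 34 mm along its x with a 36 mm needle at +x, handle 100 mm towards its -y, 26 mm thick; a white insert stands up to 30 mm; origin at the underside in the middle of the barrel. Leave it alone.
- tape: Cardboard tape roll standing on its flat side, loose, 100 mm outside diameter, 48 mm high; origin at the centre of its underside. Leave it alone.

How it is judged:
On the way, in this order (a step that is already met when the one before it is completed fails the run):
1. a fingertip touches the strip at its left end (contact force between the fingers and dispenser above 0.3 N and y of the grasp point in the frame of dispenser above 0.11 m and x of the grasp point in the frame of dispenser below -0.04 m), for 0.05 s.
2. the fingertip, still in touch, runs along the strip towards the middle (contact force between the fingers and dispenser above 0.3 N and y of the grasp point in the frame of dispenser between 0.07 and 0.105 m and x of the grasp point in the frame of dispenser below -0.04 m), for 0.05 s.
3. a fingertip presses the release key in the notch fully down (value of joint release_key above 0.0065 m and contact force between the fingers and dispenser above 0.3 N), for 0.05 s.
At the end, for the whole second after the job is handed in: The release key is still down (more than 6 of its 8 mm), the cover stands ajar (more than 0.14 rad), the hand is clear, and cards, tagging gun and tape are within 15 mm of where they began (value of joint release_key above 0.006 m and value of joint cover above 0.14 rad and distance of each of cards, tag_gun, tape from where it was at the start of the episode below 0.015 m); the robot touches nothing.
It fails at once if cards, tagging gun or tape pushed, carried or lifted (more than 20 mm) (distance of any of cards, tag_gun, tape from where it was at the start of the episode above 0.02 m).
It fails at once if the dispenser is forced (more than 50 N) (contact force between the fingers and dispenser above 50 N).
It also fails if it takes over 64 s, if anything falls off the work surface, if the arm or the gripper's body presses on something with over 40 N, if the wrist force passes 120 N, or if a joint passes its speed limit or range.

### The arm

A 6-joint arm with a two-finger parallel gripper is mounted at the origin on the work surface. World frame = base frame: x ahead of the robot, y to its left, z up, the work surface at z = 0. Lengths are in m, angles in rad, forces in N, time in s.
With the tool pointing down it reaches from about 0.35 to 0.975 m from the base axis. Payload 4.9 kg.
Tool frame: the origin (TCP) lies between the finger pads; the fingertips stand 25 mm ahead of it and the grasp point (between the pads) lies 6 mm ahead of it; z points along the fingers, y is the line along which they close (so a half turn about z gives the same grasp; the last joint's range is limited). The gripper opens to 85 mm and grips with 20 to 120 N. Pads are 22 mm wide; open, the fingers measure 114 mm over their backs; the gripper's body (76 mm by 85 mm) begins 54 mm behind the grasp point. The pads swing forward as they close: fully open they stand 13 mm farther back than shut.
Start: joints at [-1.285, 0.053, 1.613, -0, 1.476, -0.119], TCP at [0.246, -0.574, 0.256] pointing down, gripper open.
Joint ranges: [-3.01, 3.01], [-1.01, 2.22], [0.06, 2.58], [-1.02, 4.17], [0.09, 2.62], [-3.14, 3.14]. Speed limits (rad/s): [2.57, 2.57, 3.14, 3.14, 3.14, 3.14].

### API

Orientations are given as a unit quaternion [w, x, y, z].
In Python, from plant import manip gives the robot as it stands.
- The arm moves only by the shell command python3 -m inch 'ROWS'. ROWS is JSON, a list of rows, each a list of 3 entries, a list of its own where there are three numbers: the shift along the tool's x, y, z in m, then the turn, a rotation vector about the tool's x, y, z in rad, then the opening, from 0 (shut) to 1 (fully open). A call has 1 to 8 rows; each row shifts and turns the commanded pose from where the row before left it, along the tool's axes as they then stand; what a row does not reach is not made up. A row lasts 1/10 s, in which the tool goes at most 50 mm and 8.59 degrees, less where a joint would pass 70% of its speed; a pose out of reach is approached as far as the arm can. A call with a gripper value outside its range is refused whole. The fingers move at their own pace and stop on an object; the grip force is fixed at half the most. Time passes only in rows, so rows that do not move let the fingers close. It gives the time, the measured TCP pose, the force, the opening and the grip force at its end, in the units of the state.
- manip.state(): the state, without advancing time (a new reading comes with each control period).
- manip.grab_frame(name): name is "scene" or "top" or "wrist"; returns (picture, depth): 420x560x3 uint8, red, green, blue; 420x560 float32, m along the optical axis (not along the pixel's ray), 0 where there is no reading.
- manip.camera_params(name): a dict with "camera_matrix" (3x3 intrinsics, pixels), "rvec" (rotation vector, rad) and "tvec" (3), from world to camera coordinates, as OpenCV has them. Camera axes: x right, y down, z forward; pixel columns grow to the right and rows downward; lengths in m; the calibration is good to about 2 mm. A picture is of the moment at which its call begins: read the wrist's pose just before it. camera_params takes no time and is no camera call; for the wrist camera it gives the pose at the moment of the call.
- manip.job_done(): hands the job in; it is judged then, once.
Trained networks look in the newest picture that a camera, given by its name, has taken for a name from the list of things; names that differ only in an ending like _2 or _b are one class to them, and where a whole thing is asked for, a point or a joint stands for the part that bears it (a point fixed in the world has none). Each returns a list of dicts, best first, with "score" (0 to 1); they miss things now and then, are a little off and sometimes report something else, mostly with a low value. They report only what shows in the picture. A call takes as long as a camera call.
- manip.look_for(camera, label): "point" ([x, y, z] in m, in world coordinates, good to about 4 mm: the middle of the surface that is visible of it).
The state is a dict: "time": time; "joint_pos": joint angles; "joint_vel": joint speeds; "joint_efforts": joint torques, N m; "tool_pos": TCP position; "tool_rot": TCP orientation; "contact_force": force on the tool from outside, world axes, zero at the start; "ft_torque": the same for the moment, N m; "gripper_width": opening from 0.0 (shut) to 1.0 (fully open); "grasp_force": force on a finger pad.
Only numpy, scipy, OpenCV 4.12 (cv2) and the standard library are available. Lean on these libraries where they do the work, as an engineer would, in place of code of your own. Each camera call takes 0.05 s, during which the arm holds its last target. There are 200 camera calls.

## Working session

There is one attempt and no reset: what is moved stays moved. The work goes in short steps, Python scripts to look and compute and a shell command to move; the robot and the scene stay as the last step left them, time stands still between calls to the robot, and variables do not carry over. Pictures are saved under pics/ and viewed, at most 10 in all, crops included, and the job is handed in when it is done.

```bash
mkdir -p pics
cat > h.py <<'E'
import numpy as np,cv2
from plant import manip
def cam(n):
    p=manip.camera_params(n);R=cv2.Rodrigues(np.array(p["rvec"],float))[0]
    return np.array(p["camera_matrix"]),R,np.array(p["tvec"],float).ravel()
def cloud(n,d):
    K,R,t=cam(n);v,u=np.mgrid[:d.shape[0],:d.shape[1]]
    P=np.stack([(u-K[0,2])/K[0,0]*d,(v-K[1,2])/K[1,1]*d,d],-1)
    return (P-t)@R
E
python3 - <<'E'
from h import *
ims=[]
for n in("top","scene"):
    c,d=manip.grab_frame(n);cv2.imwrite(f"pics/{n}.png",c[...,::-1]);np.savez(f"{n}.npz",c=c,d=d,P=cloud(n,d))
for l in("dispenser","strip_left","strip_right","release_key","cover","cards","tag_gun","tape"):
    print(l,[(np.round(r["point"],3),round(r["score"],2)) for r in manip.look_for("top",l)[:2]])
print(manip.state())
E
```

```text
dispenser [(array([0.664, 0.066, 0.089]), 0.62), (array([ 0.448, -0.414,  0.044]), 0.51)]
strip_left [(array([0.665, 0.066, 0.092]), 0.8)]
strip_right [(array([0.669, 0.065, 0.089]), 0.72)]
release_key [(array([0.59 , 0.04 , 0.085]), 0.75)]
cover [(array([0.701, 0.062, 0.089]), 0.65)]
cards [(array([ 0.432, -0.103,  0.036]), 0.93)]
tag_gun [(array([0.482, 0.359, 0.024]), 0.75)]
tape [(array([ 0.452, -0.412,  0.047]), 0.88)]
{'time': 0.5, 'joint_pos': array([-1.28498258e+00,  5.27248060e-02,  1.61292905e+00,  4.29241097e-05,
        1.47600931e+00, -1.18971029e-01]), 'joint_vel': array([-0.0013648 , -0.00134828, -0.00060818,  0.00021765,  0.000864  ,
        0.00285959]), 'joint_efforts': array([-3.45284234e-04, -3.93215847e+01, -3.70026541e+01, -8.23997357e-05,
        1.40289430e-03, -2.69210616e-06]), 'tool_pos': array([ 0.24615639, -0.57445046,  0.25627081]), 'tool_rot': array([-3.69139749e-05,  9.79588887e-01,  2.01011468e-01,  1.83536237e-05]), 'contact_force': array([-0.06177379,  0.34407288, -0.58689107]), 'ft_torque': array([0.00150513, 0.02735417, 0.03971983]), 'grasp_force': 0.0, 'gripper_width': 0.9970269851376681}
```

View pics/top.png

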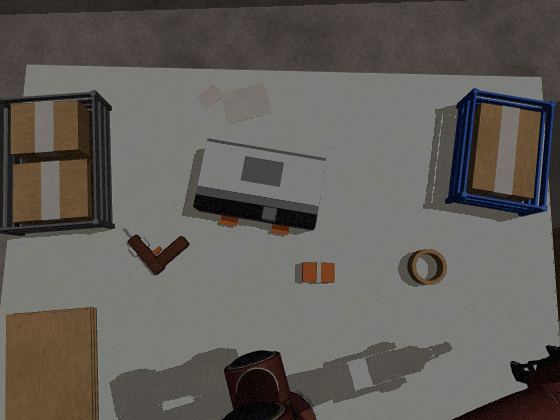

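View pics/scene.png

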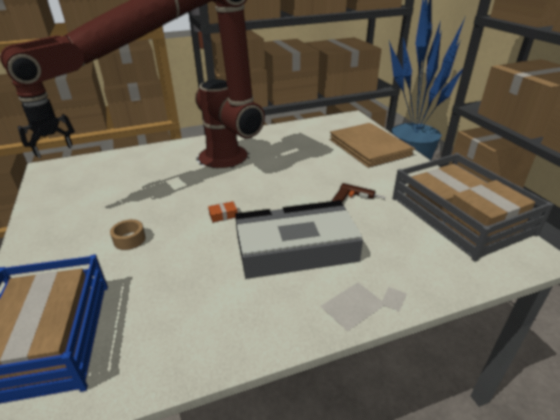

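The top view shows the dispenser turned slightly. The strip runs from about (196,200) to (318,222), with the grey key near (268,214). The gun at (158,255), cards at (318,272) and tape at (427,267) all lie in front of it.

Run:
```python
from h import *
f=np.load("top.npz");P=f["P"];c=f["c"].astype(int);z=P[...,2]
m=(abs(z-.09)<.012)&(abs(P[...,0]-.66)<.2)&(abs(P[...,1]-.066)<.25)
m=cv2.morphologyEx(m.astype(np.uint8),cv2.MORPH_OPEN,np.ones((3,3)))>0
Q=P[m];r=cv2.minAreaRect(Q[:,:2].astype(np.float32));print(m.sum(),r,np.round(cv2.boxPoints(r),3).tolist(),np.median(Q[:,2]))
s=m&(c.max(-1)<45);Q=P[s];r=cv2.minAreaRect(Q[:,:2].astype(np.float32));print(s.sum(),r,np.round(cv2.boxPoints(r),3).tolist(),np.median(Q[:,2]))
# low parts in front (orange)
a=np.deg2rad(0)
print(c[214,268],c[205,230],P[214,268],P[221,229],P[230,280])
```

```text
8627 ((0.6784442067146301, 0.06465551257133484), (0.34045907855033875, 0.20161433517932892), 81.48870849609375) [[0.5540000200271606, -0.08900000154972076], [0.753000020980835, -0.11900000274181366], [0.8029999732971191, 0.21799999475479126], [0.6039999723434448, 0.24799999594688416]] 0.0909455501002336
1520 ((0.6084645390510559, 0.07598580420017242), (0.3387688100337982, 0.05988193303346634), 81.44244384765625) [[0.5540000200271606, -0.08699999749660492], [0.6129999756813049, -0.09600000083446503], [0.6629999876022339, 0.23899999260902405], [0.6039999723434448, 0.24799999594688416]] 0.09097078288411718
[66 67 66] [9 4 5] [0.58899069 0.04073047 0.08507341] [0.57498253 0.1547047  0.01961609] [0.55145627 0.0066161  0.02192669]
```

Size fits (340x201 mm, top 91 mm): centre (0.678, 0.065), yaw -8.5°, key at dispenser y of about -37 mm. I turn the tool to the dispenser axes first (tool x = dispenser x, tool y = dispenser -y), then travel.

```bash
cat >> h.py <<'E'
C=np.array([.6784,.0647]);A=np.deg2rad(-8.5);RD=np.array([[np.cos(A),-np.sin(A)],[np.sin(A),np.cos(A)]])
def disp(p): return np.r_[(np.array(p[:2])-C)@RD,p[2]]
E
python3 -m inch '[[[0,0,0],[0,0,0.1385],0],[[0,0,0],[0,0,0.1385],0],[[0,0,0],[0,0,0.1385],0],[[0,0,0],[0,0,0.1385],0]]'
python3 -m inch '[[[0.0125,-0.042,0],[0,0,0],0],[[0.0125,-0.042,0],[0,0,0],0],[[0.0125,-0.042,0],[0,0,0],0],[[0.0125,-0.042,0],[0,0,0],0],[[0.0125,-0.042,0],[0,0,0],0],[[0.0125,-0.042,0],[0,0,0],0],[[0.0125,-0.042,0],[0,0,0],0],[[0.0125,-0.042,0],[0,0,0],0]]'
python3 -m inch '[[[0.0125,-0.042,0],[0,0,0],0],[[0.0125,-0.042,0],[0,0,0],0],[[0.0125,-0.042,0],[0,0,0],0],[[0.0125,-0.042,0],[0,0,0],0],[[0.0125,-0.042,0],[0,0,0],0],[[0.0125,-0.042,0],[0,0,0],0],[[0.0125,-0.042,0],[0,0,0],0],[[0.0125,-0.042,0],[0,0,0],0]]'
python3 -c "
from h import *
s=manip.state();print(disp(s['tool_pos']),s['tool_rot'],s['time'])"
```

```text
time: 0.9
tool_pos: [0.2461, -0.5745, 0.2563]
tool_rot: [0.0, 0.997, -0.077, 0.0]
contact_force: [-0.8, -0.2, -0.1]
gripper_width: 0.328
grasp_force: 0.0
time: 1.7
tool_pos: [0.3954, -0.2555, 0.2566]
tool_rot: [0.0, 0.997, -0.075, 0.0]
contact_force: [0.7, 0.6, 0.0]
gripper_width: 0.002
grasp_force: 0.0
time: 2.5
tool_pos: [0.5444, 0.0622, 0.2566]
tool_rot: [0.0, 0.997, -0.074, 0.0]
contact_force: [0.3, -0.5, 0.6]
gripper_width: 0.003
grasp_force: 0.0
[-0.13220506 -0.02226606  0.25659606] [ 5.11096920e-05  9.97230659e-01 -7.43697410e-02  3.89645090e-04] 2.5
```

```bash
python3 -m inch '[[[0.0125,-0.042,0],[0,0,0],0],[[0.0125,-0.042,0],[0,0,0],0],[[0.0125,-0.042,0.01],[0,0,0],0],[[0.0125,-0.041,0.01],[0,0,0],0],[[0,0,0],[0,0,0],0]]'
python3 - <<'E'
from h import *
s=manip.state();print(disp(s['tool_pos']),s['contact_force'])
c,d=manip.grab_frame("wrist");P=cloud("wrist",d);cv2.imwrite("pics/w1.png",c[...,::-1])
for l in("strip_left","release_key"):
    print(l,[(np.round(disp(r["point"]),3),round(r["score"],2)) for r in manip.look_for("wrist",l)[:2]])
D=(P[...,:2]-C)@RD;m=(abs(P[...,2]-.09)<.006)&(abs(D[...,1])<.2)&(abs(D[...,0])<.12)
print(m.sum(),np.median(P[m][:,2]),D[m].min(0),D[m].max(0))
E
```

```text
time: 3.0
tool_pos: [0.6181, 0.2219, 0.2334]
tool_rot: [-0.0, 0.997, -0.072, -0.002]
contact_force: [0.1, -0.7, -0.5]
gripper_width: -0.002
grasp_force: 0.0
[-0.08288683  0.14659101  0.23335738] [ 0.09780975 -0.68744146 -0.53977436]
strip_left [(array([-0.017,  0.063,  0.09 ]), 0.71)]
release_key [(array([-0.083, -0.044,  0.084]), 0.96), (array([-0.219,  0.304,  0.024]), 0.6)]
67964 0.09103690526282057 [-0.10199913 -0.06666474] [0.05392801 0.16857879]
```

View pics/w1.png

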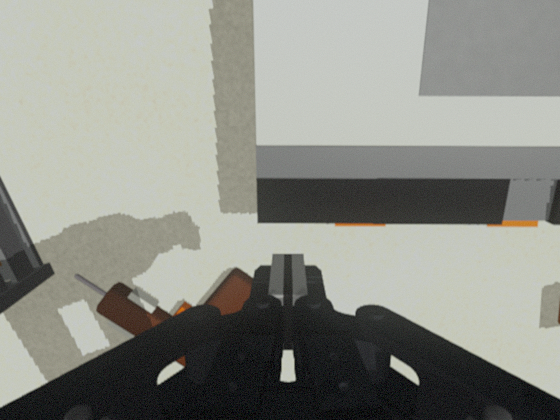

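The wrist view shows the tool square to the strip. The strip's left end is at column 258, and the key sits in the notch at columns about 505–550. Next I descend to just above the strip.

```bash
python3 -m inch '[[[0,0,0.04],[0,0,0],0],[[0,0,0.04],[0,0,0],0],[[0,0,0.02],[0,0,0],0],[[0,0,0.01],[0,0,0],0],[[0,0,0],[0,0,0],0]]'
python3 -m inch '[[[0,0,0.002],[0,0,0],0],[[0,0,0.002],[0,0,0],0],[[0,0,0],[0,0,0],0]]'
python3 -m inch '[[[0,0,0.001],[0,0,0],0],[[0,0,0],[0,0,0],0]]'
python3 -m inch '[[[0,0,0.001],[0,0,0],0],[[0,0,0],[0,0,0],0]]'
```

```text
time: 3.65
tool_pos: [0.6174, 0.2168, 0.1256]
tool_rot: [0.0, 0.997, -0.075, -0.001]
contact_force: [-0.7, -0.0, -0.2]
gripper_width: 0.001
grasp_force: 0.0
time: 3.95
tool_pos: [0.6188, 0.2181, 0.1238]
tool_rot: [-0.0, 0.997, -0.075, 0.001]
contact_force: [-0.3, 0.3, -0.2]
gripper_width: 0.0
grasp_force: 0.0
time: 4.15
tool_pos: [0.6182, 0.2181, 0.1216]
tool_rot: [-0.0, 0.997, -0.074, 0.0]
contact_force: [0.2, 0.3, 0.1]
gripper_width: 0.002
grasp_force: 0.0
time: 4.35
tool_pos: [0.618, 0.2181, 0.1202]
tool_rot: [0.0, 0.997, -0.075, -0.0]
contact_force: [0.7, -0.3, 0.8]
gripper_width: -0.004
grasp_force: 0.0
```

```bash
python3 -m inch '[[[0,0,0.002],[0,0,0],0],[[0,0,0],[0,0,0],0]]'
python3 -m inch '[[[0,0,0.001],[0,0,0],0],[[0,0,0],[0,0,0],0]]'
python3 -m inch '[[[0,0,0.001],[0,0,0],0],[[0,0,0],[0,0,0],0]]'
```

```text
time: 4.55
tool_pos: [0.6178, 0.218, 0.1178]
tool_rot: [0.0, 0.997, -0.075, -0.0]
contact_force: [-0.1, -0.0, -0.3]
gripper_width: 0.0
grasp_force: 0.0
time: 4.75
tool_pos: [0.618, 0.218, 0.1171]
tool_rot: [0.0, 0.997, -0.075, -0.0]
contact_force: [-0.3, -0.9, -0.8]
gripper_width: 0.003
grasp_force: 0.0
time: 4.95
tool_pos: [0.618, 0.218, 0.1161]
tool_rot: [0.0, 0.997, -0.075, -0.0]
contact_force: [-0.7, 0.4, -0.6]
gripper_width: -0.0
grasp_force: 0.0
```

```bash
python3 -m inch '[[[0,0,0.001],[0,0,0],0],[[0,0,0],[0,0,0],0]]'
python3 -m inch '[[[0,0,0.0005],[0,0,0],0],[[0,0,0],[0,0,0],0]]'
```

```text
time: 5.15
tool_pos: [0.618, 0.218, 0.1151]
tool_rot: [0.0, 0.997, -0.075, -0.0]
contact_force: [-0.0, -0.1, 0.6]
gripper_width: 0.002
grasp_force: 0.0
time: 5.35
tool_pos: [0.6181, 0.2181, 0.1151]
tool_rot: [0.0, 0.997, -0.075, 0.0]
contact_force: [-0.3, -0.2, 1.3]
gripper_width: 0.001
grasp_force: 0.9
```

```bash
python3 -m inch '[[[0,0,0.0005],[0,0,0],0],[[0,0,0],[0,0,0],0]]'
python3 -m inch '[[[0,0,0.0005],[0,0,0],0],[[0,0,0],[0,0,0],0]]'
```

```text
time: 5.55
tool_pos: [0.6181, 0.218, 0.115]
tool_rot: [0.0, 0.997, -0.075, -0.0]
contact_force: [-2.6, -1.7, 5.3]
gripper_width: -0.0
grasp_force: 2.7
time: 5.75
tool_pos: [0.6181, 0.2181, 0.1151]
tool_rot: [0.0, 0.997, -0.074, -0.0]
contact_force: [-4.3, -1.1, 7.7]
gripper_width: -0.002
grasp_force: 3.7
```

In touch at about 8 N. I now slide along the strip (+tool y).

```bash
python3 -m inch '[[[0,0.005,0],[0,0,0],0],[[0,0.005,0],[0,0,0],0],[[0,0.005,0],[0,0,0],0],[[0,0.005,0],[0,0,0],0]]'
python3 -m inch '[[[0,0.005,0],[0,0,0],0],[[0,0.005,0],[0,0,0],0],[[0,0.005,0],[0,0,0],0],[[0,0.005,0],[0,0,0],0],[[0,0.005,0],[0,0,0],0],[[0,0.005,0],[0,0,0],0],[[0,0,0],[0,0,0],0]]'
python3 -c "
from h import *
s=manip.state();print(disp(s['tool_pos']),s['contact_force'])"
```

```text
time: 6.15
tool_pos: [0.6161, 0.1987, 0.1151]
tool_rot: [-0.001, 0.997, -0.075, 0.001]
contact_force: [-0.2, 2.8, 5.4]
gripper_width: -0.001
grasp_force: 2.7
time: 6.85
tool_pos: [0.6116, 0.1684, 0.1151]
tool_rot: [-0.001, 0.997, -0.075, 0.001]
contact_force: [0.1, 1.6, 6.1]
gripper_width: 0.0
grasp_force: 2.9
[-0.08137358  0.09267125  0.11506743] [0.0569077  1.59253377 6.07678933]
```

```bash
python3 -m inch '[[[0,0.006,0],[0,0,0],0],[[0,0.006,0],[0,0,0],0],[[0,0.006,0],[0,0,0],0],[[0,0.006,0],[0,0,0],0],[[0,0.006,0],[0,0,0],0],[[0,0.006,0],[0,0,0],0]]'
python3 -m inch '[[[0,0.006,0],[0,0,0],0],[[0,0.006,0],[0,0,0],0],[[0,0.006,0],[0,0,0],0],[[0,0.006,0],[0,0,0],0],[[0,0.006,0],[0,0,0],0],[[0,0.006,0],[0,0,0],0],[[0,0,0],[0,0,0],0]]'
python3 - <<'E'
from h import *
s=manip.state();print(disp(s['tool_pos']),s['contact_force'])
c,d=manip.grab_frame("wrist");P=cloud("wrist",d);cv2.imwrite("pics/w2.png",c[...,::-1])
print([(np.round(disp(r["point"]),4),round(r["score"],2)) for r in manip.look_for("wrist","release_key")[:2]])
D=(P[...,:2]-C)@RD
m=(abs(D[...,0]+.09)<.008)&(P[...,2]>.05)&(P[...,2]<.1)
for b in np.arange(-.09,.04,.005):
    k=m&(D[...,1]>=b)&(D[...,1]<b+.005)
    print(round(b,3),k.sum(),np.round(np.median(P[k][:,2]),4) if k.any() else None,np.median(c[k]) if k.any() else None)
E
```

```text
time: 7.45
tool_pos: [0.6065, 0.1335, 0.1153]
tool_rot: [-0.001, 0.997, -0.075, 0.002]
contact_force: [0.1, 4.4, 6.4]
gripper_width: 0.0
grasp_force: 3.1
time: 8.15
tool_pos: [0.6011, 0.0971, 0.1153]
tool_rot: [-0.001, 0.997, -0.075, 0.002]
contact_force: [-0.6, 1.4, 6.4]
gripper_width: -0.001
grasp_force: 3.4
[-0.08127225  0.02062676  0.11532744] [-0.64767944  1.36758795  6.44273531]
[(array([-0.0838, -0.0391,  0.0826]), 0.77)]
-0.09 345 0.09 44.0
-0.085 357 0.09 45.0
-0.08 356 0.09 46.0
-0.075 356 0.09 47.0
-0.07 354 0.0899 48.0
-0.065 366 0.09 50.0
-0.06 533 0.0843 89.0
-0.055 335 0.0837 136.0
-0.05 331 0.0838 136.0
-0.045 324 0.0837 136.0
-0.04 337 0.0836 135.0
-0.035 320 0.0837 135.0
-0.03 326 0.0837 134.0
-0.025 236 0.0838 133.0
-0.02 306 0.09 41.0
-0.015 346 0.09 38.0
-0.01 351 0.09 36.0
-0.005 345 0.0901 35.0
0.0 243 0.0901 35.0
0.005 1 0.0902 38.0
0.01 0 None None
0.015 0 None None
0.02 0 None None
0.025 0 None None
0.03 0 None None
0.035 148 0.0901 25.0
```

View pics/w2.png

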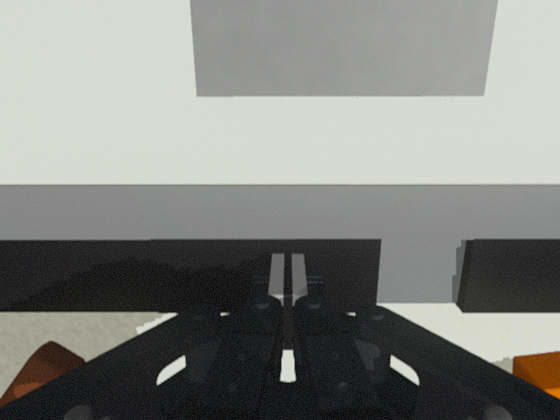

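The notch shows at columns 380–465. From depth its edges are at dispenser y -21 and -60 mm, so its centre is about -40 mm. That leaves 60 mm to run, finishing slowly.

```bash
python3 -m inch '[[[0,0.006,0],[0,0,0],0],[[0,0.006,0],[0,0,0],0],[[0,0.006,0],[0,0,0],0],[[0,0.006,0],[0,0,0],0],[[0,0.006,0],[0,0,0],0],[[0,0.006,0],[0,0,0],0],[[0,0,0],[0,0,0],0]]'
python3 -m inch '[[[0,0.005,0],[0,0,0],0],[[0,0.005,0],[0,0,0],0],[[0,0.005,0],[0,0,0],0],[[0,0.005,0],[0,0,0],0],[[0,0.004,0],[0,0,0],0],[[0,0,0],[0,0,0],0]]'
python3 -c "
from h import *
s=manip.state();print(disp(s['tool_pos']),s['contact_force'])"
```

```text
time: 8.95
tool_pos: [0.5957, 0.0615, 0.1154]
tool_rot: [-0.0, 0.997, -0.075, 0.002]
contact_force: [0.9, 2.7, 7.3]
gripper_width: -0.003
grasp_force: 3.5
time: 9.55
tool_pos: [0.5904, 0.0373, 0.1129]
tool_rot: [0.0, 0.997, -0.075, -0.001]
contact_force: [0.1, 0.1, 1.2]
gripper_width: 0.001
grasp_force: 0.0
[-0.08300838 -0.04011554  0.11293458] [0.06931326 0.07004081 1.23396564]
```

The tip dropped into the notch at its centre. Now pressing down.

```bash
python3 -m inch '[[[0,0,0.0015],[0,0,0],0],[[0,0,0.0015],[0,0,0],0],[[0,0,0.001],[0,0,0],0],[[0,0,0.001],[0,0,0],0],[[0,0,0],[0,0,0],0]]'
python3 -m inch '[[[0,0,0.001],[0,0,0],0],[[0,0,0.001],[0,0,0],0],[[0,0,0.001],[0,0,0],0],[[0,0,0],[0,0,0],0]]'
python3 -m inch '[[[0,0,0.001],[0,0,0],0],[[0,0,0.001],[0,0,0],0],[[0,0,0.001],[0,0,0],0],[[0,0,0],[0,0,0],0]]'
```

```text
time: 10.05
tool_pos: [0.591, 0.0382, 0.1088]
tool_rot: [-0.0, 0.997, -0.074, -0.0]
contact_force: [-1.3, -0.9, 0.5]
gripper_width: -0.001
grasp_force: 0.1
time: 10.45
tool_pos: [0.5911, 0.0382, 0.1058]
tool_rot: [-0.0, 0.997, -0.075, 0.0]
contact_force: [-1.6, 0.4, 1.8]
gripper_width: 0.002
grasp_force: 1.2
time: 10.85
tool_pos: [0.5911, 0.0382, 0.1027]
tool_rot: [-0.0, 0.997, -0.075, 0.0]
contact_force: [-0.2, 0.1, 2.2]
gripper_width: -0.0
grasp_force: 1.1
```

```bash
python3 -m inch '[[[0,0,0.001],[0,0,0],0],[[0,0,0.001],[0,0,0],0],[[0,0,0],[0,0,0],0]]'
python3 -m inch '[[[0,0,0.001],[0,0,0],0],[[0,0,0],[0,0,0],0]]'
python3 -m inch '[[[0,0,0.0005],[0,0,0],0],[[0,0,0],[0,0,0],0]]'
```

```text
time: 11.15
tool_pos: [0.5911, 0.0381, 0.1009]
tool_rot: [-0.0, 0.997, -0.075, 0.0]
contact_force: [-1.7, 1.1, 3.2]
gripper_width: -0.002
grasp_force: 2.0
time: 11.35
tool_pos: [0.5912, 0.0381, 0.1008]
tool_rot: [0.0, 0.997, -0.074, -0.0]
contact_force: [-3.4, 0.5, 8.1]
gripper_width: -0.002
grasp_force: 4.2
time: 11.55
tool_pos: [0.5913, 0.038, 0.1008]
tool_rot: [0.0, 0.997, -0.074, -0.0]
contact_force: [-5.4, 0.6, 10.0]
gripper_width: 0.001
grasp_force: 5.2
```

Key at its stop, z no longer falling and force rising to 10 N. I lift straight up and check.

```bash
python3 -m inch '[[[0,0,-0.003],[0,0,0],0],[[0,0,-0.01],[0,0,0],0],[[0,0,-0.03],[0,0,0],0],[[0,0,-0.04],[0,0,0],0],[[0,0,-0.04],[0,0,0],0],[[0,0,-0.02],[0,0,0],0],[[0,0,0],[0,0,0],0]]'
python3 - <<'E'
from h import *
c,d=manip.grab_frame("scene");cv2.imwrite("pics/s2.png",cv2.resize(c[170:300,180:420,::-1],None,fx=3,fy=3))
c,d=manip.grab_frame("wrist");P=cloud("wrist",d);D=(P[...,:2]-C)@RD
for n,x,y,w in(("key",-.081,-.04,.012),("cover front",-.03,.05,.008),("strip",-.081,.03,.01)):
    k=(abs(D[...,0]-x)<w)&(abs(D[...,1]-y)<w)&(P[...,2]>.05)&(P[...,2]<.14);print(n,k.sum(),np.median(P[k][:,2]))
for l in("cards","tag_gun","tape"):
    manip.grab_frame("top");print(l,[(np.round(r["point"],3),round(r["score"],2)) for r in manip.look_for("top",l)[:1]])
E
```

```text
time: 12.25
tool_pos: [0.5932, 0.0378, 0.2474]
tool_rot: [0.0, 0.997, -0.075, 0.004]
contact_force: [0.5, -0.4, 0.2]
gripper_width: -0.003
grasp_force: 0.0
key 769 0.0734526102873251
cover front 555 0.11138322408923126
strip 622 0.08781726865657358
cards [(array([ 0.432, -0.102,  0.034]), 0.61)]
tag_gun []
tape [(array([0.582, 0.038, 0.077]), 0.75)]
```

View pics/s2.png

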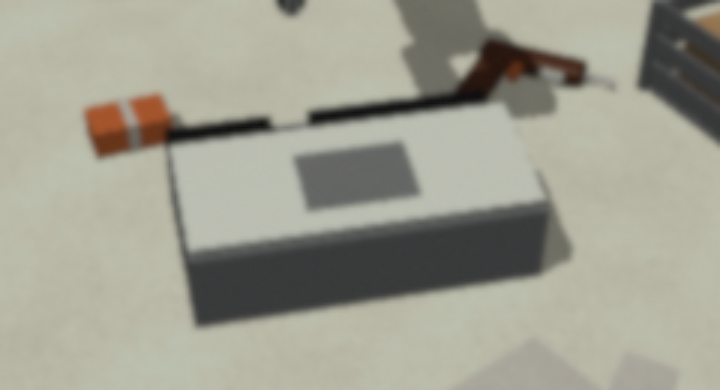

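The scene picture shows the cover raised in front, the cards and gun undisturbed, and the hand clear above. Depth puts the key about 14 mm below the strip and the cover front about 23 mm up. Handing in.

```bash
python3 -c "
from plant import manip
print(manip.job_done())"
```

```text
the job is handed in; nothing more can be done
None
```

I ran the closed fingertip from the strip's left end to the notch and pressed the key to its stop; the cover stands ajar, the hand is clear, the cards and gun look unmoved (the tape was never approached and not re-checked), and the job is handed in, with no verdict returned.

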